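Log two cells and hold the total key

ROBOT

A 7-joint arm with a two-finger parallel gripper is mounted at the origin on a cart in front of the work surface, level with it; the furniture and walls round the work are solid. World frame = base frame: x ahead of the robot, y to its left, z up, the work surface at z = 0. Lengths are in m, angles in rad, forces in N, time in s.
With the tool pointing down it reaches from about 0.4 to 0.85 m from the base axis. Payload 10.4 kg.
Tool frame: the origin (TCP) lies on the centre line of the jaws, within the pads' length; the fingertips stand 8 mm ahead of it and the grasp point (between the pads) lies 11 mm behind it; z points along the fingers, y is the direction in which the jaws open and shut (so a half turn about z gives the same grasp; the last joint's range is limited). The gripper opens to 85 mm and grips with 20 to 120 N. Pads are 22 mm wide; open, the fingers measure 114 mm over their backs; the gripper's body (76 mm by 85 mm) begins 54 mm behind the grasp point. The pads swing forward as they close: fully open they stand 13 mm farther back than shut.
Start: joints at [-1.209, 0.332, -0.065, 1.46, 0.022, 1.35, -0.088], TCP at [0.235, 0.579, 0.239] pointing down, gripper open.
Joint ranges: [-2.6, 2.6], [-0.5, 2.12], [-1.47, 1.34], [0.16, 2.42], [-1.27, 4.41], [0.06, 2.06], [-2.6, 2.6]. Speed limits (rad/s): [2.22, 2.22, 2.79, 2.79, 3.14, 3.14, 3.14].

INTERFACE

Orientations are given as a unit quaternion [x, y, z, w].
In Python, from workcell import manip gives the robot as it stands.
- The arm moves only by the tool arm_command, never from a script. Its argument "targets" is text: rows parted by semicolons, each of 6 numbers parted by spaces: the shift along the tool's x, y, z in mm, then the turn, a rotation vector about the tool's x, y, z in rad. A call has 1 to 5 rows; each row shifts and turns the commanded pose from where the row before left it, along the tool's axes as they then stand; what a row does not reach is not made up. A row lasts 1/8 s, in which the tool goes at most 62.5 mm and 10.7 degrees, less where a joint would pass 70% of its speed; a pose out of reach is approached as far as the arm can. A call is refused whole if a number of a shift passes 62.5 or a number of a turn 0.188, either way. A call with a gripper value outside its range is refused whole. "grip" is the finger opening in mm, from 0 to 85.4, set as the call begins (left out, the last holds). The fingers move at their own pace and stop on an object; "squeeze" is the grip in N (left out, the last holds). Time passes only in rows, so rows that do not move let the fingers close. It gives the time, the measured TCP pose, the force and the opening at its end, in the units of the state.
- manip.get_obs(): the state, without advancing time (a new reading comes with each control period).
- manip.camera(name): name is "side" or "top"; returns a dict with "frame" (400x640x3 uint8, red, green, blue), "vertical_fov" (degrees; the focal length in pixels is half the picture's height over the tangent of half this angle, whatever the lens; pixels are square), "cx", "cy" (the principal point, pixels), "distortion" ([k1, k2, p1, p2, k3] as OpenCV has them; the pictures are not rectified), "rvec" (rotation vector, rad) and "tvec" (3), from world to camera coordinates, as OpenCV has them. Camera axes: x right, y down, z forward; pixel columns grow to the right and rows downward; lengths in m; the calibration is good to about 2 mm. A picture is of the moment at which its call begins. There is no depth.
- manip.hand_in(): hands the job in, once; it reports no verdict.
Trained networks look in a picture, given as the dict that the camera call returned (one of the last four; its "shot" number tells which), for a name from the list of things; names that differ only in an ending like _2 or _b are one class to them, and where a whole thing is asked for, a point or a joint stands for the part that bears it (a point fixed in the world has none). Each returns a list of dicts, best first, with "p" (0 to 1); they miss things now and then, are a little off and sometimes report something else, mostly with a low value. They report only what shows in the picture. A call takes as long as a camera call.
- manip.search_frame(picture, name): "xyz" ([x, y, z] in m, in the coordinates of the camera as it stood for that picture, good to about 4 mm: the middle of the surface that is visible of it).
The state is a dict: "clock": time; "joint_pos": joint angles; "joint_velocities": joint speeds; "tau": joint torques, N m; "position": TCP position; "ee_rot": TCP orientation; "ft_force": force on the tool from outside, world axes, zero at the start; "torque": the same for the moment, N m; "grip_width": opening from 0.0 (shut) to 1.0 (fully open).
Only numpy, scipy, OpenCV 4.12 (cv2) and the standard library are available. Lean on these libraries where they do the work, as an engineer would, in place of code of your own. Each camera call takes 0.05 s, during which the arm holds its last target.

TASK

Log the last two cells of the smear on the five-key cell counter with your closed fingertips: press the fourth key from the left all the way down and let it come up, then do the same with the second key from the left. Then press the far-right key and finish while still holding it down, so that the total stays up. Press no other key, press them in that order, leave the counter standing where it is, and do not disturb the things around it.

Things in the scene. Friction and masses are not known exactly. Their poses are not given: they have to be found in the camera images.
- counter: black desktop cell counter, 90 mm (x) by 161 mm (y), loose, 0.7 kg. The front row of five pale square keys moves; the row of pale squares behind and the knob on the right are fixed. Its sloping top is 29 mm high under the keys, 38 mm at 18 mm behind their centres, 48 mm at the back. Origin: middle of the underside; x to its back (away from the robot within 0.4 rad), y along the keys to its left, z up.
- key1_top (a point): centre of the top of the first (far-left) key from the left, about 44 mm above the bench when up. Flat key top 17 x 17 mm, key centres 26 mm apart along the counter's y; axes as the counter's.
- key2_top (a point): centre of the top of the second key from the left, about 44 mm above the bench when up. Flat key top 17 x 17 mm, key centres 26 mm apart along the counter's y; axes as the counter's.
- key3_top (a point): centre of the top of the third (middle) key from the left, about 44 mm above the bench when up. Flat key top 17 x 17 mm, key centres 26 mm apart along the counter's y; axes as the counter's.
- key4_top (a point): centre of the top of the fourth key from the left, about 44 mm above the bench when up. Flat key top 17 x 17 mm, key centres 26 mm apart along the counter's y; axes as the counter's.
- key5_top (a point): centre of the top of the fifth (far-right) key from the left, about 44 mm above the bench when up. Flat key top 17 x 17 mm, key centres 26 mm apart along the counter's y; axes as the counter's.
- counter_key1 (a joint): travel of the first (far-left) key: 0 = up, 0.004 m = fully down (down against a return spring of 2 N per mm plus 0.5 N friction, so about 8.5 N at the bottom, where it stops hard). Springs up when let go. It counts as pressed from 3 mm.
- counter_key2 (a joint): travel of the second key: 0 = up, 0.004 m = fully down (down against a return spring of 2 N per mm plus 0.5 N friction, so about 8.5 N at the bottom, where it stops hard). Springs up when let go. It counts as pressed from 3 mm.
- counter_key3 (a joint): travel of the third (middle) key: 0 = up, 0.004 m = fully down (down against a return spring of 2 N per mm plus 0.5 N friction, so about 8.5 N at the bottom, where it stops hard). Springs up when let go. It counts as pressed from 3 mm.
- counter_key4 (a joint): travel of the fourth key: 0 = up, 0.004 m = fully down (down against a return spring of 2 N per mm plus 0.5 N friction, so about 8.5 N at the bottom, where it stops hard). Springs up when let go. It counts as pressed from 3 mm.
- counter_key5 (a joint): travel of the fifth (far-right) key: 0 = up, 0.004 m = fully down (down against a return spring of 2 N per mm plus 0.5 N friction, so about 8.5 N at the bottom, where it stops hard). Springs up when let go. It counts as pressed from 3 mm.
- tally2 (a joint): counting slide hidden inside the case under the second key: 0 = key not pressed so far; it is pushed along by the key after the first 1 mm, to about 0.003 m by a full press, and stays there. Cannot be reached by hand.
- tally4 (a joint): counting slide hidden inside the case under the fourth key: 0 = key not pressed so far; it is pushed along by the key after the first 1 mm, to about 0.003 m by a full press, and stays there. Cannot be reached by hand.
- tally5 (a joint): counting slide hidden inside the case under the fifth (far-right) key: 0 = key not pressed so far; it is pushed along by the key after the first 1 mm, to about 0.003 m by a full press, and stays there. Cannot be reached by hand.
- marker: marker pen lying in front of the counter, parallel to the row of keys, 135 mm long, 17 mm thick; bystander. Origin at the middle of its underside.
- small_bottle: small yellow bottle with a red cap, 25 mm across, 50 mm tall, to the right of the counter; bystander. Origin at the centre of its underside.
- jar: round white jar, 52 mm across and 52 mm tall, to the left of the counter; bystander. Origin at the centre of its underside.
- dish: clear petri dish, 89 mm across, 16 mm tall, behind the counter's left half; bystander. Origin at the centre of its underside.
- dropper: white dropper bottle, 29 mm across, 66 mm tall, behind the counter's right half; bystander. Origin at the centre of its underside.
- centrifuge: bench centrifuge, fixed, 350 x 310 mm and 202 mm tall, to the right of the counter, between it and the right end of the bench: pass over it with the fingertips above 0.25 m. Origin at the centre of its underside.
- tips: box of pipette tips, fixed, 80 x 120 mm, 50 mm tall, in front of the centrifuge; bystander. Origin at the centre of its underside.

How it is judged:
On the way, in this order (a step that is already met when the one before it is completed fails the run):
1. the fourth key from the left is pressed down (value of joint counter_key4 above 0.003 m), for 0.02 s.
2. the fourth key has come up again (value of joint counter_key4 below 0.001 m), for 0.02 s.
3. the second key from the left is pressed down (value of joint counter_key2 above 0.003 m), for 0.02 s.
4. the second key has come up again (value of joint counter_key2 below 0.001 m), for 0.02 s.
5. the far-right key is pressed down by the fingers (value of joint counter_key5 above 0.0028 m and contact force between the fingers and counter_key5 above 2 N), for 0.2 s.
At the end, for the whole second after the job is handed in: The far-right key is held at least 2.5 mm down by the fingers (more than 2 N), the other four keys are up (within 1 mm), the fourth and second keys have been counted, and the counter stands within 20 mm of where it stood (value of joint counter_key5 above 0.0025 m and contact force between the fingers and counter_key5 above 2 N and value of joint each of counter_key1, counter_key2, counter_key3, counter_key4 below 0.001 m and value of joint each of tally4, tally2 above 0.0015 m and not (distance of counter from where it was at the start of the episode above 0.02 m)); the arm keeps its last pose, push and grip.
It fails at once if the first or third key from the left is pressed (more than 2 mm) (value of joint any of counter_key1, counter_key3 above 0.002 m).
It fails at once if a key is pressed before its turn ((value of joint tally2 above 0.001 m and value of joint tally4 below 0.001 m) or (value of joint tally5 above 0.001 m and value of joint tally2 below 0.001 m)).
It fails at once if a key is pressed again after its turn, or two keys are down together ((value of joint tally2 above 0.001 m and value of joint counter_key4 above 0.002 m) or (value of joint tally5 above 0.001 m and value of joint any of counter_key4, counter_key2 above 0.002 m)).
It fails at once if the counter is shoved more than 20 mm, turned, tipped or lifted (distance of counter from where it was at the start of the episode above 0.02 m or distance of any of key1_top, key5_top from where it was at the start of the episode above 0.025 m or height (world z) of counter above 0.012 m or angle between counter's own z axis and vertical above 0.15 rad).
It fails at once if a thing beside the counter is moved more than 20 mm or knocked over (distance of any of marker, small_bottle, jar, dish, dropper from where it was at the start of the episode above 0.02 m or angle between any of small_bottle, jar, dish, dropper's own z axis and vertical above 0.5 rad).
It also fails if it takes over 45 s, if anything falls off the work surface, if the arm or the gripper's body presses on something with over 40 N, if the wrist force passes 120 N, or if a joint passes its speed limit or range.

## Working session

There is one attempt and no reset: what is moved stays moved. The work goes in short steps, Python scripts to look and compute and a tool call to move; the robot and the scene stay as the last step left them, time stands still between calls to the robot, and variables do not carry over. Pictures are saved under pics/ and viewed, and the job is handed in when it is done.

Besides the shell and the picture viewer there is one more tool, called as a command line: name --argument value ..., lists and objects as JSON in quotes. arm_command: Moves the arm, as the interface text tells. Its arguments: {"type":"object","properties":{"targets":{"type":"string"},"grip":{"type":"number"},"squeeze":{"type":"number"}},"required":["targets"]}

```bash
mkdir -p pics
cat > h.py <<'E'
import numpy as np, cv2
from workcell import manip
def cam(n,save=None):
    c=manip.camera(n)
    if save: cv2.imwrite('pics/'+save,c['frame'][:,:,::-1])
    return c
def K(c):
    h,w=c['frame'].shape[:2]; f=h/2/np.tan(np.radians(c['vertical_fov'])/2)
    return np.array([[f,0,c['cx']],[0,f,c['cy']],[0,0,1.]])
def toworld(c,p):
    R=cv2.Rodrigues(np.array(c['rvec'],float))[0]; return R.T@(np.array(p)-np.array(c['tvec']).ravel())
def proj(c,P):
    return cv2.projectPoints(np.array(P,float).reshape(-1,3),np.array(c['rvec'],float),np.array(c['tvec'],float),K(c),np.array(c['distortion'],float))[0].reshape(-1,2)
def onplane(c,uv,z):
    u=cv2.undistortPoints(np.array(uv,float).reshape(-1,1,2),K(c),np.array(c['distortion'],float)).reshape(-1,2)
    R=cv2.Rodrigues(np.array(c['rvec'],float))[0]; o=-R.T@np.array(c['tvec']).ravel()
    out=[]
    for a in u:
        d=R.T@np.array([a[0],a[1],1]); out.append(o+d*(z-o[2])/d[2])
    return np.array(out)
E
python3 - <<'E'
from h import *
np.set_printoptions(precision=4,suppress=True)
o=manip.get_obs(); print(o)
for n in('top','side'):
    c=cam(n,n+'0.png')
    for t in['counter','key1_top','key2_top','key3_top','key4_top','key5_top','marker','small_bottle','jar','dish','dropper']:
        r=manip.search_frame(c,t)
        print(n,t,[(round(d['p'],2),toworld(c,d['xyz']).round(4)) for d in r[:3]])
E
```

```text
{'clock': 0.0, 'joint_pos': array([-1.2086,  0.3329, -0.0647,  1.461 ,  0.0216,  1.3499, -0.0885]), 'joint_velocities': array([ 0.0005, -0.0002, -0.0017, -0.0013,  0.0017,  0.0006,  0.0008]), 'tau': array([ -0.0003, -62.5424,   0.0489, -39.1615,   0.0161,   0.0096,
        -0.    ]), 'position': array([0.2345, 0.5789, 0.2385]), 'ee_rot': array([ 0.1912,  0.9815, -0.0007, -0.0001]), 'ft_force': array([0.4005, 0.3773, 0.2292]), 'torque': array([-0.035 ,  0.0428, -0.0687]), 'grip_width': 0.9961442661532194}
top counter [(0.64, array([0.4949, 0.1501, 0.043 ]))]
top key1_top []
top key2_top []
top key3_top []
top key4_top []
top key5_top []
top marker [(0.77, array([0.4134, 0.1181, 0.0092]))]
top small_bottle [(0.51, array([0.582 , 0.2526, 0.0159])), (0.37, array([0.5489, 0.0378, 0.0388]))]
top jar [(0.55, array([0.4709, 0.2759, 0.0395]))]
top dish [(0.16, array([0.4165, 0.1183, 0.0116]))]
top dropper [(0.52, array([0.6108, 0.1274, 0.0402]))]
side counter [(0.85, array([0.4942, 0.1342, 0.0387]))]
side key1_top []
side key2_top []
side key3_top [(0.41, array([0.4726, 0.141 , 0.0485]))]
side key4_top [(0.41, array([0.5858, 0.2446, 0.0144]))]
side key5_top [(0.59, array([0.4917, 0.0956, 0.0432]))]
side marker [(0.73, array([0.4118, 0.1033, 0.0177])), (0.45, array([0.5829, 0.2443, 0.0177]))]
side small_bottle []
side jar [(0.7, array([0.4594, 0.2603, 0.0386]))]
side dish [(0.82, array([0.5849, 0.2454, 0.0147])), (0.48, array([0.4141, 0.1062, 0.0152]))]
side dropper [(0.45, array([0.6019, 0.1248, 0.0438])), (0.16, array([0.4857, 0.1163, 0.0451]))]
```

View pics/top0.png

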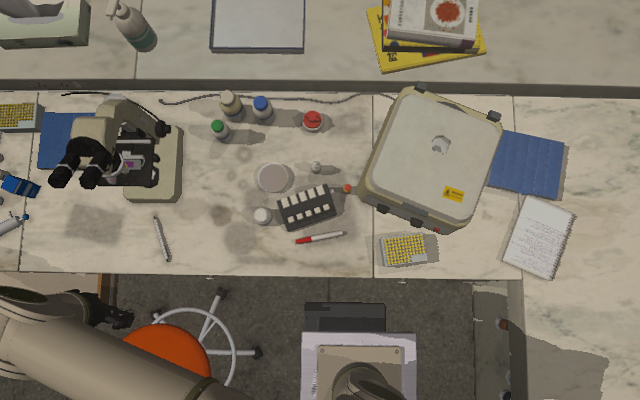

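View pics/side0.png

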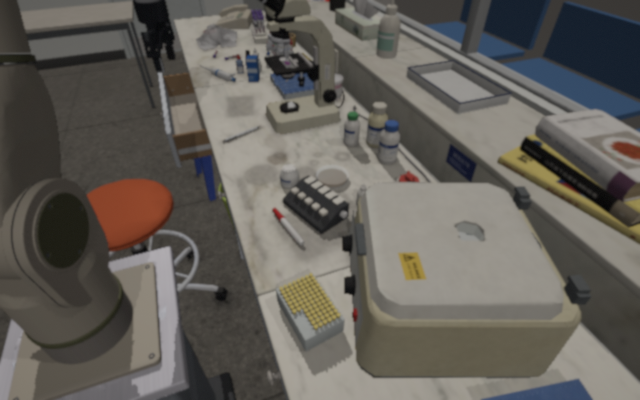

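The top view shows the counter around (306,207), with its keys toward the robot, the marker at (320,238), the jar at (262,215), the dish at (274,177), the dropper at (316,167) and the small bottle at (347,188). I'll zoom in on it.

Run:
```python
import cv2
a=cv2.imread('pics/top0.png'); cv2.imwrite('pics/topz.png',cv2.resize(a[150:250,240:365],None,fx=6,fy=6,interpolation=cv2.INTER_CUBIC)[:600,:750])
a=cv2.imread('pics/side0.png'); cv2.imwrite('pics/sidez.png',cv2.resize(a[155:255,260:370],None,fx=6,fy=6,interpolation=cv2.INTER_CUBIC))
```

```text
(no output)
```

View pics/topz.png

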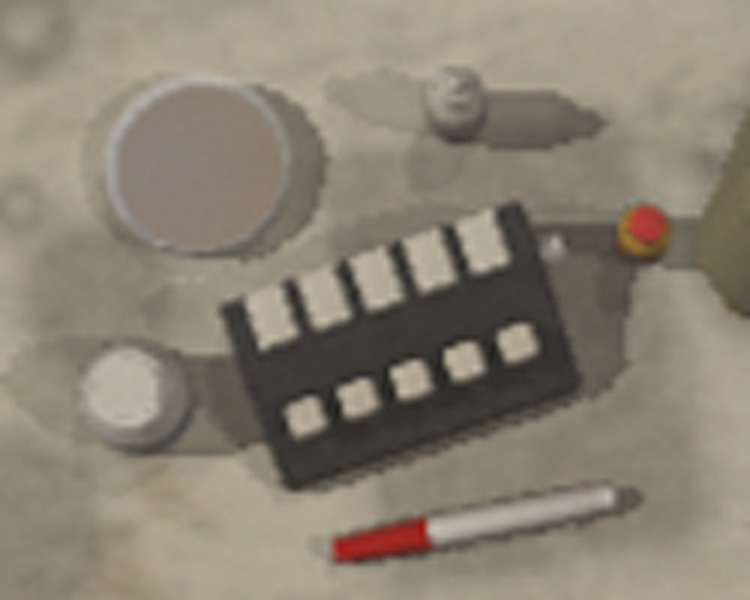

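View pics/sidez.png

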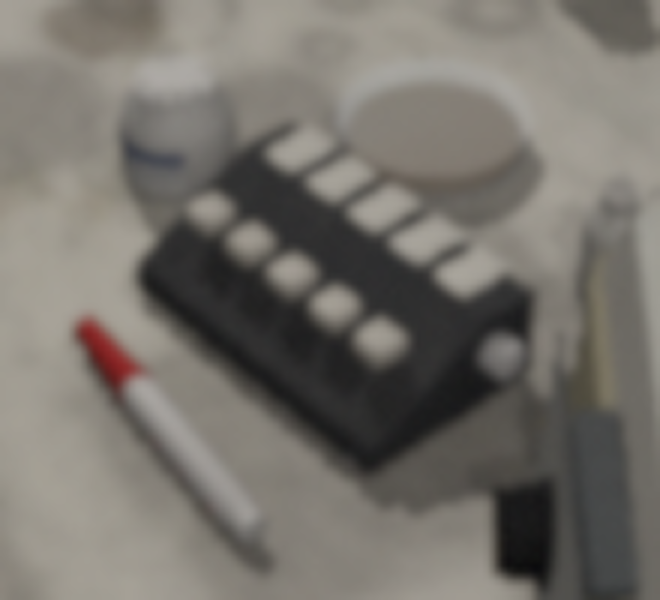

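```bash
cat > fit.py <<'E'
from h import *
from scipy.optimize import least_squares
def run():
    ct=cam('top');cs=cam('side')
    U=lambda p,o:(np.array(p,float)+.5)/6-.5+np.array(o)
    t=U([(306,416),(358,398),(411,380),(464,360),(517,342)],(240,150))
    s=U([(211,210),(250,240),(291,271),(335,305),(381,338)],(260,155))
    print('top on plane',onplane(ct,t,.044)); print('side',onplane(cs,s,.044))
    def P(q): 
        k=(2-np.arange(5))*.026; return np.c_[q[0]-np.sin(q[2])*k,q[1]+np.cos(q[2])*k,np.full(5,.044)]
    for m in('t','s','ts'):
        f=lambda q:np.concatenate([(proj(ct,P(q))-t).ravel()*('t' in m),(proj(cs,P(q))-s).ravel()*('s' in m)])
        r=least_squares(f,[.48,.14,.2]); print(m,r.x,np.sqrt((r.fun**2).mean())); print(P(r.x))
np.set_printoptions(precision=4,suppress=True)
run()
E
python3 fit.py
```

```text
top on plane [[0.46   0.1941 0.044 ]
 [0.4687 0.1702 0.044 ]
 [0.4774 0.1459 0.044 ]
 [0.4871 0.1215 0.044 ]
 [0.4959 0.097  0.044 ]]
side [[0.4583 0.1935 0.044 ]
 [0.467  0.1698 0.044 ]
 [0.4759 0.146  0.044 ]
 [0.4851 0.1208 0.044 ]
 [0.4948 0.0968 0.044 ]]
t [0.4778 0.1457 0.3561] 0.055898901800984904
[[0.4597 0.1945 0.044 ]
 [0.4688 0.1701 0.044 ]
 [0.4778 0.1457 0.044 ]
 [0.4869 0.1214 0.044 ]
 [0.4959 0.097  0.044 ]]
s [0.4762 0.1454 0.359 ] 0.08301008959749102
[[0.4579 0.1941 0.044 ]
 [0.4671 0.1697 0.044 ]
 [0.4762 0.1454 0.044 ]
 [0.4853 0.121  0.044 ]
 [0.4945 0.0967 0.044 ]]
ts [0.4769 0.1457 0.3572] 0.23612723213725265
[[0.4588 0.1944 0.044 ]
 [0.4679 0.1701 0.044 ]
 [0.4769 0.1457 0.044 ]
 [0.486  0.1213 0.044 ]
 [0.4951 0.097  0.044 ]]
```

```bash
cat > go.py <<'E'
import sys
from h import *
from scipy.spatial.transform import Rotation as R
np.set_printoptions(precision=2,suppress=True)
def delta(tgt,yaw=0.357):
    o=manip.get_obs(); r=R.from_quat(o['ee_rot']); M=r.as_matrix()
    X=np.array([-np.sin(yaw),np.cos(yaw),0]);Z=np.array([0,0,-1.]);Y=np.cross(Z,X)
    T=np.c_[X,Y,Z]
    print('t',o['clock'],'pos mm',o['position']*1e3,'F',o['ft_force'],'grip',o['grip_width'])
    d=(np.array(tgt)-o['position'])*1e3
    print('rotvec tool',(r.inv()*R.from_matrix(T)).as_rotvec().round(4),'shift now',M.T@d,'shift after turn',T.T@d)
if __name__=='__main__':
    delta([float(v) for v in sys.argv[1:4]])
E
python3 go.py 0.4823 0.1199 0.12
```

```text
t 1.3 pos mm [234.62 579.32 239.35] F [-0.63 -0.41  0.54] grip 0.9988735624825704
rotvec tool [ 0.   -0.    0.83] shift now [-402.01 -332.87  119.33] shift after turn [-517.01   71.52  119.35]
```

arm_command --targets "0 0 0 0 0 0.165; 0 0 0 0 0 0.165; 0 0 0 0 0 0.165; 0 0 0 0 0 0.165; 0 0 0 0 0 0.165" --grip 0 --squeeze 40

```text
clock: 1.92
position: [0.2346, 0.5793, 0.2393]
ee_rot: [0.571, 0.821, 0.0, -0.0]
ft_force: [0.6, 0.9, -0.6]
grip_width: 0.004
```

```bash
python3 go.py 0.4823 0.1199 0.12
```

```text
t 1.925 pos mm [234.59 579.32 239.34] F [ 0.64  0.85 -0.55] grip 0.0040962978909729
rotvec tool [ 0. -0. -0.] shift now [-516.92   72.29  119.31] shift after turn [-517.02   71.54  119.34]
```

arm_command --targets "-30 4 0 0 0 0; -37 5 0 0 0 0; -37 5 0 0 0 0; -37 5 0 0 0 0; -37 5 0 0 0 0"

```text
clock: 2.55
position: [0.3204, 0.4202, 0.2395]
ee_rot: [0.569, 0.823, 0.0, -0.0]
ft_force: [0.5, -0.2, -0.3]
grip_width: -0.004
```

arm_command --targets "-37 5 0 0 0 0; -37 5 0 0 0 0; -37 5 0 0 0 0; -37 5 0 0 0 0; -37 5 0 0 0 0"

```text
clock: 3.18
position: [0.4092, 0.2559, 0.2395]
ee_rot: [0.569, 0.823, 0.0, -0.0]
ft_force: [0.0, 1.1, 0.6]
grip_width: 0.0
```

arm_command --targets "-37 5 0 0 0 0; -37 5 0 0 0 0; -37 5 0 0 0 0; -37 5 15 0 0 0; -6 2 15 0 0 0"

```text
clock: 3.8
position: [0.4846, 0.1183, 0.2092]
ee_rot: [0.57, 0.821, 0.0, 0.0]
ft_force: [-0.9, 0.9, 0.1]
grip_width: 0.0
```

```bash
python3 go.py 0.4823 0.1199 0.085
```

```text
t 3.8 pos mm [484.64 118.26 209.17] F [-0.88  0.93  0.08] grip 0.0002064813587988866
rotvec tool [0. 0. 0.] shift now [  2.39  -1.73 124.17] shift after turn [  2.35  -1.62 124.17]
```

arm_command --targets "1.2 -0.8 25 0 0 0; 1.2 -0.9 30 0 0 0; 0 0 30 0 0 0; 0 0 25 0 0 0; 0 0 14 0 0 0"

```text
clock: 4.42
position: [0.4804, 0.1229, 0.084]
ee_rot: [0.568, 0.823, -0.001, -0.001]
ft_force: [-0.7, 0.1, 0.5]
grip_width: -0.003
```

```bash
python3 go.py 0.4823 0.1199 0.052
python3 - <<'E'
from h import *
for n,(a,b,c,d) in {'top':(150,250,240,365),'side':(130,255,250,375)}.items():
    f=cam(n)['frame'][a:b,c:d,::-1]; cv2.imwrite(f'pics/{n}1.png',cv2.resize(f,None,fx=4.8,fy=4.8,interpolation=cv2.INTER_CUBIC))
E
```

```text
t 4.425 pos mm [480.38 122.94  83.98] F [-0.65  0.12  0.46] grip -0.003093800815053072
rotvec tool [-0. -0.  0.] shift now [-3.53  0.77 31.98] shift after turn [-3.52  0.74 31.98]
```

View pics/top1.png

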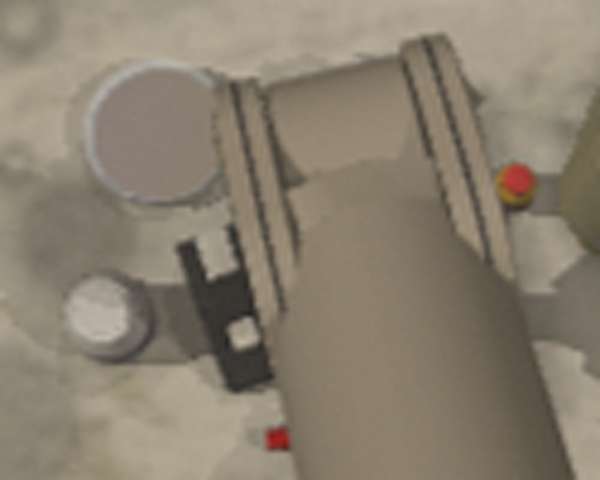

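View pics/side1.png

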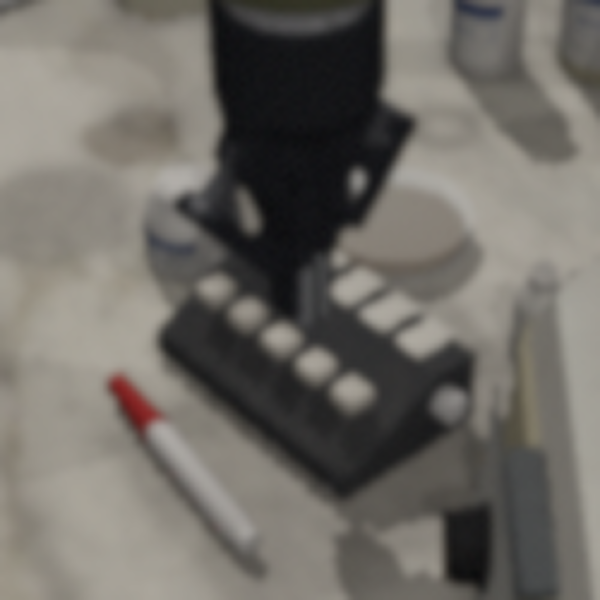

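arm_command --targets "-3.5 0.7 0 0 0 0; 0 0 0 0 0 0; 0 0 0 0 0 0"

```text
clock: 4.9
position: [0.4835, 0.1195, 0.0859]
ee_rot: [0.569, 0.823, 0.001, 0.0]
ft_force: [-0.4, -0.1, -0.0]
grip_width: 0.001
```

```bash
python3 go.py 0.4823 0.1199 0.052
python3 - <<'E'
from h import *
o=manip.get_obs(); p=o['position']-[0,0,.008]
c=cam('side'); f=c['frame'][130:255,250:375,::-1]
P=proj(c,[p,p+[-.0039,.0103,0],p-[-.0039,.0103,0]]);print(P)
g=cv2.resize(f,None,fx=4.8,fy=4.8,interpolation=cv2.INTER_CUBIC)
for q in P: cv2.circle(g,tuple(int(v) for v in (q+.5-[250,130])*4.8),3,(0,0,255),-1)
cv2.imwrite('pics/side2.png',cv2.convertScaleAbs(g,alpha=1.6,beta=20))
E
```

```text
t 4.9 pos mm [483.47 119.47  85.9 ] F [-0.41 -0.14 -0.03] grip 0.0013756224297707131
rotvec tool [ 0. -0.  0.] shift now [ 0.81 -0.98 33.9 ] shift after turn [ 0.82 -0.95 33.9 ]
[[314.85508186 194.94446085]
 [311.67670601 192.62530946]
 [318.08055698 197.29799224]]
```

View pics/side2.png

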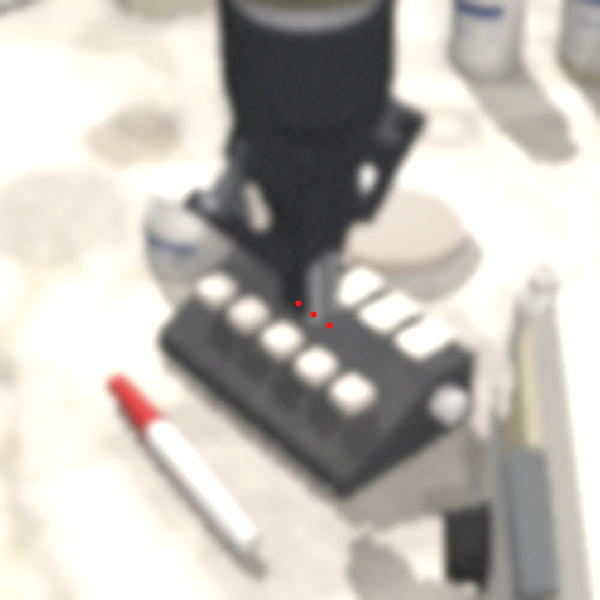

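arm_command --targets "0.8 -1 12 0 0 0; 0 0 12 0 0 0; 0 0 3 0 0 0; 0 0 0 0 0 0; 0 0 0 0 0 0"

```text
clock: 5.58
position: [0.4821, 0.1198, 0.0585]
ee_rot: [0.569, 0.823, 0.0, 0.0]
ft_force: [0.5, -0.7, 0.2]
grip_width: -0.001
```

```bash
python3 go.py 0.4823 0.1199 0.052
python3 - <<'E'
from h import *
o=manip.get_obs(); p=o['position']-[0,0,.008]
c=cam('side'); f=c['frame'][130:255,250:375,::-1]
P=proj(c,[p,p+[-.0039,.0103,0],p-[-.0039,.0103,0]]);print(P)
g=cv2.resize(f,None,fx=4.8,fy=4.8,interpolation=cv2.INTER_CUBIC)
cv2.imwrite('pics/side3.png',cv2.convertScaleAbs(g,alpha=1.6,beta=20))
E
```

```text
t 5.575 pos mm [482.1  119.78  58.5 ] F [ 0.55 -0.7   0.22] grip -0.0014148824753817896
rotvec tool [ 0. -0.  0.] shift now [0.04 0.23 6.5 ] shift after turn [0.04 0.23 6.5 ]
[[314.35690376 203.93971026]
 [311.24920007 201.60529441]
 [317.50963779 206.30791973]]
```

View pics/side3.png

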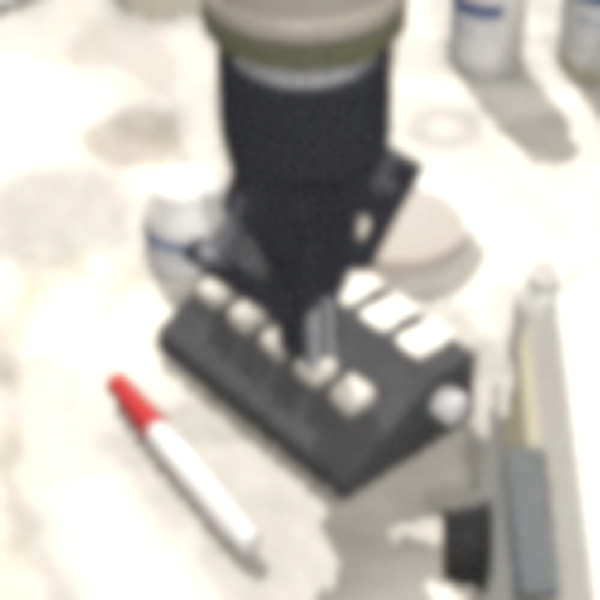

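arm_command --targets "0 0 4 0 0 0; 0 0 3 0 0 0; 0 0 1.5 0 0 0; 0 0 0 0 0 0"

```text
clock: 6.12
position: [0.4818, 0.1197, 0.0498]
ee_rot: [0.569, 0.823, -0.0, -0.0]
ft_force: [-1.5, -1.4, 3.5]
grip_width: 0.002
```

arm_command --targets "0 0 1.5 0 0 0; 0 0 1 0 0 0; 0 0 0 0 0 0; 0 0 0 0 0 0"

```text
clock: 6.62
position: [0.4819, 0.1197, 0.0481]
ee_rot: [0.569, 0.823, 0.0, -0.0]
ft_force: [-5.1, -2.1, 14.2]
grip_width: -0.004
```

arm_command --targets "0 0 1.2 0 0 0; 0 0 0 0 0 0"

```text
clock: 6.88
position: [0.482, 0.1198, 0.0479]
ee_rot: [0.569, 0.822, 0.0, -0.0]
ft_force: [-11.4, -4.6, 29.9]
grip_width: 0.004
```

```bash
python3 go.py 0.4823 0.1199 0.052
python3 - <<'E'
from h import *
c=cam('side'); f=c['frame'][180:240,280:350,::-1]
g=cv2.resize(f,None,fx=9,fy=9,interpolation=cv2.INTER_CUBIC)
cv2.imwrite('pics/side4.png',cv2.convertScaleAbs(g,alpha=1.8,beta=20))
E
```

```text
t 6.875 pos mm [482.04 119.77  47.87] F [-11.43  -4.56  29.91] grip 0.0036204988644013758
rotvec tool [ 0. -0.  0.] shift now [ 0.03  0.29 -4.13] shift after turn [ 0.03  0.29 -4.13]
```

View pics/side4.png

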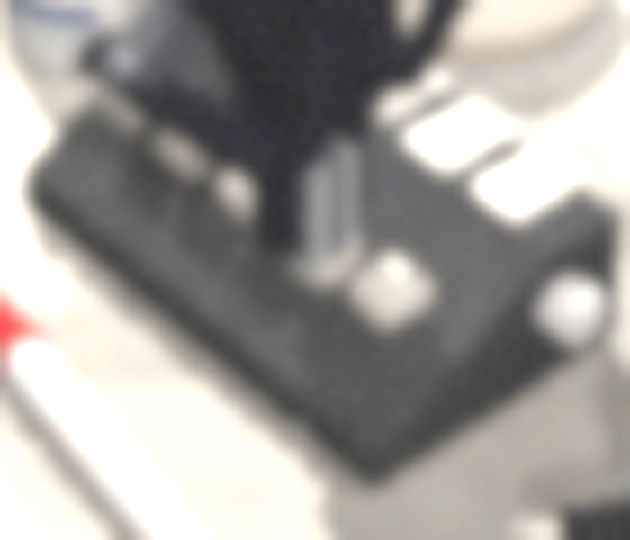

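arm_command --targets "0 0 -3 0 0 0; 0 0 -6 0 0 0; 0 0 -15 0 0 0; 0 0 -10 0 0 0; 0 0 0 0 0 0"

```text
clock: 7.55
position: [0.4825, 0.1201, 0.0812]
ee_rot: [0.569, 0.823, 0.001, 0.0]
ft_force: [-0.7, 0.0, -1.2]
grip_width: 0.002
```

```bash
python3 go.py 0.4642 0.1687 0.080
python3 - <<'E'
from h import *
c=cam('side'); f=c['frame'][155:255,260:370,::-1]
cv2.imwrite('pics/side5.png',cv2.resize(f,None,fx=6,fy=6,interpolation=cv2.INTER_CUBIC))
E
```

```text
t 7.55 pos mm [482.52 120.1   81.16] F [-0.66  0.01 -1.21] grip 0.0020213979326665376
rotvec tool [ 0. -0.  0.] shift now [51.94  0.03  1.19] shift after turn [51.94 -0.18  1.16]
```

View pics/side5.png

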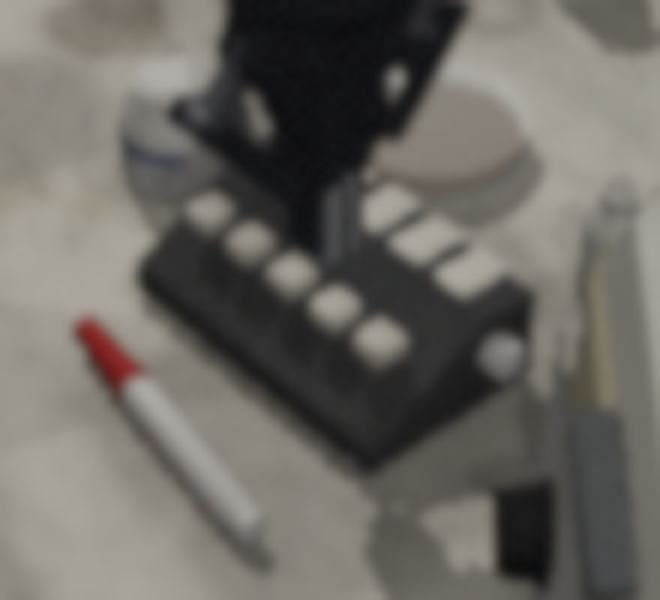

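Key 4 has sprung back and the counter hasn't moved; the side view shows all five keys up, key 5 at zoomed (380,340). Next is key 2.

arm_command --targets "20 0 0 0 0 0; 22 0 0 0 0 0; 10 0 0 0 0 0; 0 0 0 0 0 0; 0 0 0 0 0 0"

```text
clock: 8.22
position: [0.4638, 0.1675, 0.08]
ee_rot: [0.569, 0.822, -0.0, 0.0]
ft_force: [0.6, -0.6, 0.5]
grip_width: -0.0
```

```bash
python3 go.py 0.4642 0.1687 0.0585
```

```text
t 8.225 pos mm [463.76 167.54  80.  ] F [ 0.55 -0.61  0.45] grip -0.00018094789255627467
rotvec tool [-0.  0.  0.] shift now [ 0.94  0.82 21.49] shift after turn [ 0.94  0.82 21.5 ]
```

arm_command --targets "0.9 0.8 12 0 0 0; 0 0 9.5 0 0 0; 0 0 0 0 0 0; 0 0 0 0 0 0"

```text
clock: 8.72
position: [0.464, 0.1694, 0.0585]
ee_rot: [0.569, 0.822, -0.0, -0.0]
ft_force: [0.1, 0.3, 0.5]
grip_width: 0.002
```

```bash
python3 go.py 0.4642 0.1687 0.0475
python3 - <<'E'
from h import *
c=cam('side'); f=c['frame'][155:255,260:370,::-1]
cv2.imwrite('pics/side6.png',cv2.convertScaleAbs(cv2.resize(f,None,fx=6,fy=6,interpolation=cv2.INTER_CUBIC),alpha=1.6,beta=20))
E
```

```text
t 8.725 pos mm [463.99 169.36  58.55] F [0.06 0.32 0.54] grip 0.0017109729944578046
rotvec tool [-0.  0.  0.] shift now [-0.7  -0.03 11.05] shift after turn [-0.7  -0.03 11.05]
```

View pics/side6.png

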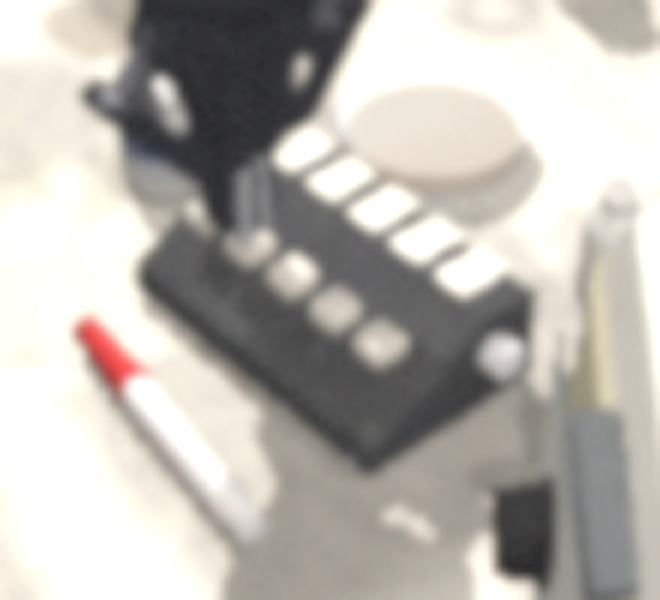

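The fingertips are over key 2 at zoomed (250,245). I'll press it with the same depths as key 4.

arm_command --targets "0 0 4 0 0 0; 0 0 3 0 0 0; 0 0 3 0 0 0; 0 0 1.6 0 0 0; 0 0 0 0 0 0"

```text
clock: 9.4
position: [0.4641, 0.1697, 0.0481]
ee_rot: [0.569, 0.823, 0.0, -0.0]
ft_force: [-6.2, -3.0, 19.2]
grip_width: -0.001
```

arm_command --targets "0 0 0.5 0 0 0; 0 0 -3 0 0 0; 0 0 -6 0 0 0; 0 0 -14 0 0 0; 0 0 -10 0 0 0"

```text
clock: 10.02
position: [0.4642, 0.1696, 0.0806]
ee_rot: [0.569, 0.823, 0.0, 0.0]
ft_force: [0.6, 0.5, -0.4]
grip_width: 0.0
```

```bash
python3 go.py 0.4914 0.0956 0.080
```

```text
t 10.025 pos mm [464.21 169.64  80.57] F [ 0.6   0.46 -0.4 ] grip 0.00040602753833882837
rotvec tool [ 0. -0.  0.] shift now [-78.87  -0.71   0.56] shift after turn [-78.87  -0.39   0.57]
```

arm_command --targets "-25 0 0 0 0 0; -30 0 0 0 0 0; -23 -0.4 0 0 0 0; 0 0 0 0 0 0; 0 0 0 0 0 0"

```text
clock: 10.65
position: [0.491, 0.0973, 0.0797]
ee_rot: [0.568, 0.823, 0.0, -0.0]
ft_force: [0.4, -0.5, -1.0]
grip_width: -0.0
```

```bash
python3 go.py 0.4914 0.0956 0.0585
```

```text
t 10.65 pos mm [490.96  97.28  79.75] F [ 0.35 -0.45 -0.99] grip -0.00022581942430106449
rotvec tool [ 0. -0.  0.] shift now [-1.73 -0.19 21.25] shift after turn [-1.72 -0.18 21.25]
```

arm_command --targets "-1.5 -0.2 12 0 0 0; 0 0 9.5 0 0 0; 0 0 0 0 0 0; 0 0 0 0 0 0"

```text
clock: 11.15
position: [0.4914, 0.095, 0.0579]
ee_rot: [0.569, 0.823, -0.0, -0.0]
ft_force: [0.4, -0.5, -0.0]
grip_width: 0.0
```

```bash
python3 go.py 0.4914 0.0956 0.0475
python3 - <<'E'
from h import *
c=cam('side'); f=c['frame'][155:255,260:370,::-1]
cv2.imwrite('pics/side7.png',cv2.convertScaleAbs(cv2.resize(f,None,fx=6,fy=6,interpolation=cv2.INTER_CUBIC),alpha=1.6,beta=20))
E
```

```text
t 11.15 pos mm [491.43  94.99  57.93] F [ 0.35 -0.47 -0.01] grip 0.00025468588566487785
rotvec tool [-0.  0.  0.] shift now [ 0.58  0.19 10.43] shift after turn [ 0.58  0.19 10.43]
```

View pics/side7.png

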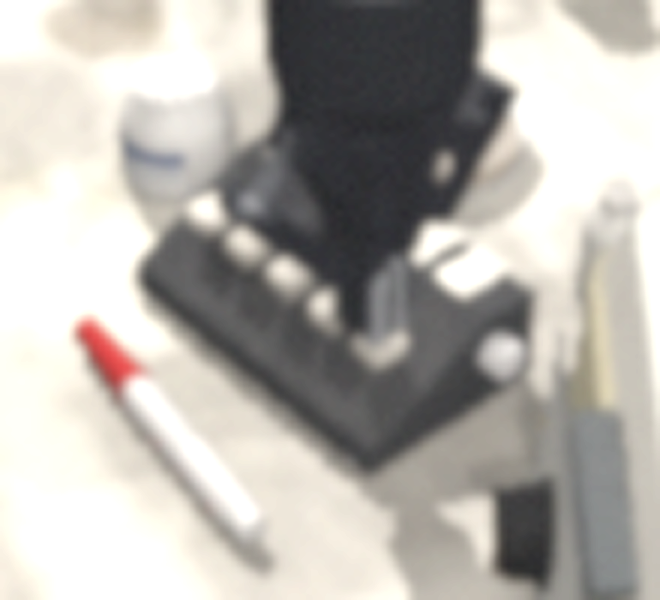

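The fingertips are over key 5 at zoomed (380,345). Now I'll press it and hold.

arm_command --targets "0 0 4 0 0 0; 0 0 3 0 0 0; 0 0 3 0 0 0; 0 0 1 0 0 0; 0 0 0 0 0 0"

```text
clock: 11.82
position: [0.4916, 0.095, 0.048]
ee_rot: [0.569, 0.822, 0.0, -0.0]
ft_force: [-6.7, -0.8, 17.7]
grip_width: 0.0
```

arm_command --targets "0 0 0 0 0 0; 0 0 0 0 0 0; 0 0 0 0 0 0; 0 0 0 0 0 0"

```text
clock: 12.32
position: [0.4916, 0.095, 0.048]
ee_rot: [0.569, 0.822, 0.0, -0.0]
ft_force: [-7.3, -1.5, 17.1]
grip_width: 0.001
```

```bash
python3 go.py 0.4914 0.0956 0.0475
python3 - <<'E'
from h import *
c=cam('side'); f=c['frame'][155:255,260:370,::-1]
cv2.imwrite('pics/side8.png',cv2.convertScaleAbs(cv2.resize(f,None,fx=6,fy=6,interpolation=cv2.INTER_CUBIC),alpha=1.6,beta=20))
E
```

```text
t 12.325 pos mm [491.6   94.97  48.  ] F [-7.26 -1.53 17.06] grip 0.0014669376354075469
rotvec tool [ 0. -0.  0.] shift now [0.66 0.03 0.5 ] shift after turn [0.66 0.03 0.5 ]
```

View pics/side8.png

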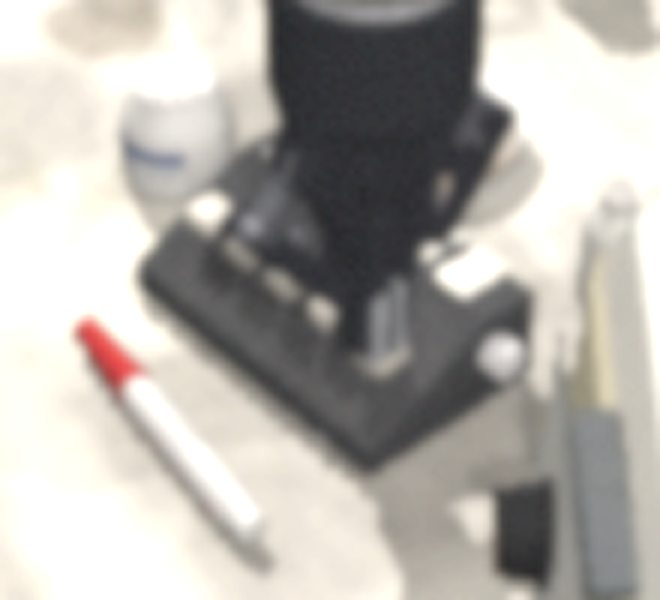

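The side view shows key 5 sunk under the fingertips at zoomed (385,355). The counter is where it was, the hold is steady at 17 N, and keys 1–4 stand up.

```bash
python3 -c "
from workcell import manip
print(manip.hand_in()); o=manip.get_obs(); print(o['clock'],o['position'],o['ft_force'])"
```

```text
the job is handed in; nothing more can be done
None
the job is handed in; nothing more can be done
```

I pressed key 4 to its stop and let it come up, did the same with key 2, then pressed key 5 and handed the job in at about 12.4 s while still holding it down. Handing in gave no verdict.

- **Presses:** Each key stopped hard with the fingertips about 40 mm above the bench. The upward force was up to 30 N on key 4, at least 19 N on key 2 and 17 N on key 5.
- **Final hold:** On key 5 the force held at about 17 N for half a second before I handed in.
- **Surroundings:** In the last side picture the counter, marker and jar looked unmoved and keys 1–4 were up, though key tops 2–4 were partly hidden by the gripper. I did not check the dish, dropper or small bottle by measurement at the end; the gripper or the picture's framing hid them.
- **Not read directly:** Key travel and the counting slides could not be read, so I judged the presses from force, height and pictures. The fingertips moved about 3.5–4 mm from first contact to the stop. There was a sideways force of about 0.4 times the downward one, toward the robot, but it did not visibly shift the counter.

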